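# Pin a drone's folding arm in line

## Robot

A 6-joint arm with a two-finger parallel gripper is mounted at the origin on the work surface. World frame = base frame: x ahead of the robot, y to its left, z up, the work surface at z = 0. Lengths are in mm, angles in rad, forces in N, time in s.
With the tool pointing down it reaches from about 350 to 875 mm from the base axis. Payload 4.2 kg.
Tool frame: the origin (TCP) lies at the very end of the fingers, on their centre line; the grasp point (between the pads) lies 19 mm behind it; z points along the fingers, y is the direction in which the jaws open and shut (so a half turn about z gives the same grasp; the last joint's range is limited). The gripper opens to 85 mm and grips with 20 to 120 N. Pads are 22 mm wide; open, the fingers measure 114 mm over their backs; the gripper's body (76 mm by 85 mm) begins 54 mm behind the grasp point. The pads swing forward as they close: fully open they stand 13 mm farther back than shut.
Start: joints at [1.425, 0.385, 0.008, 0, -1.194, -0.259], TCP at [246.113, 574.48, 231.312] pointing down, gripper open.
Joint ranges: [-3.14, 3.14], [-1.21, 2.06], [-1.07, 1.41], [-3.16, 2.05], [-2.99, -0.16], [-3.1, 3.1]. Speed limits (rad/s): [2.79, 2.79, 3.14, 3.14, 3.14, 3.14].

## Interface

Orientations are given as a unit quaternion [x, y, z, w].
In Python, from bench import arm, optics, job gives the robot as it stands.
- The arm moves only by the tool send_rows, never from a script. Its argument "steps" is a list that holds one entry, the list of rows, each a list of 5 numbers: the shift along the tool's x, y, z in cm, then the turn about the tool's z in rad, then the opening, from 0 (shut) to 1 (fully open). A call has 1 to 10 rows; each row shifts and turns the pose as measured when the row begins, along the tool's axes as they then stand; what a row does not reach is not made up. A row lasts 1/12 s, in which the tool goes at most 41.7 mm and 7.16 degrees, less where a joint would pass 70% of its speed; a pose out of reach is approached as far as the arm can. A call with a gripper value outside its range is refused whole. The fingers move at their own pace and stop on an object; the grip force is fixed at half the most. Time passes only in rows, so rows that do not move let the fingers close. It gives the time, the measured TCP pose, the force and the opening at its end, in the units of the state.
- arm.read_state(): the state, without advancing time (a new reading comes with each control period).
- optics.get_image(name): name is "scene" or "top"; returns (picture, depth): 384x512x3 uint8, blue, green, red; 384x512 float32, mm along the optical axis (not along the pixel's ray), 0 where there is no reading.
- optics.get_calibration(name): a dict with "K" (3x3 intrinsics, pixels), "k1" (the pictures are not rectified: a ray, as slopes to the right and down, at radius r is drawn at 1 + k1 r^2 times it, then the intrinsics apply), "rvec" (rotation vector, rad) and "tvec" (3), from world to camera coordinates, as OpenCV has them. Camera axes: x right, y down, z forward; pixel columns grow to the right and rows downward; lengths in mm; the calibration is good to about 2 mm. A picture is of the moment at which its call begins. get_calibration takes no time and is no camera call.
- job.job_done(): hands the job in, once; it reports no verdict.
The state is a dict: "clock": time; "joints": joint angles; "joint_vel": joint speeds; "joint_efforts": joint torques, N m; "position": TCP position; "ee_rot": TCP orientation; "contact_force": force on the tool from outside, world axes, zero at the start; "wrist_torque": the same for the moment, N m; "gripper_width": finger opening in mm.
Only numpy, scipy, OpenCV 4.12 (cv2) and the standard library are available. Lean on these libraries where they do the work, as an engineer would, in place of code of your own. Each camera call takes 0.05 s, during which the arm holds its last target. There are 200 camera calls.

## Task

The drone's folding arm has swung slightly out of line in its hub, so the holes of the plate stack do not match. Press the tapered pin down through the wide hole until its shoulder sits flush on the top plate, which draws the arm's lug into line; then put the straight hexagon-headed locking pin all the way down into the narrow hole beside it, and leave both pins in and let go. Ease them in by feel, no harder than a firm thumb push (about 30 N), because the carbon plates crack, and leave the other things on the mat and the screwdriver in the rack where they are.

Things in the scene. Friction and masses are not known exactly. Their poses are not given: they have to be found in the camera images.
- hub: Drone hub, fixed on a work stand: two black carbon plates 150 x 150 x 6 mm, tops 66 and 86 mm above the stand's foot, 52 mm free below. Holes through both: wide, 14.8 mm across, at hub x -28, y +45 mm; narrow, 11.5 mm, at x +28, y +45 mm. Grey case, 18 mm high, on the top at y -26 to -76 mm. Origin: middle of the foot's underside, z up; the folding arm points to +y.
- folding_arm: The arm: aluminium lug, 67 to 79 mm above the hub's foot, between the plates, with the same two holes; then clamp, tube, motor. Hinged on an upright pivot through its origin (hub x 0, y -12 mm, foot level); its y runs along the tube. Stiff: about 6 N sideways at the holes moves it, and it stays. Starts 0.08 to 0.098 rad anticlockwise from above, so its wide hole lies 5.1 to 6.2 mm to hub (-0.9, -0.45).
- taper_pin: Shouldered steel alignment pin, about 0.12 kg, upright in one of the rack's holes. Origin in the middle of the shoulder's underside, z up along the pin. Above: shoulder disc 26 mm across, 5 mm thick, then a round ribbed grip 18 mm across up to 41 mm. Below: body 14 mm across down to -24 mm, then a taper to a 5 mm tip at -46 mm. Home when the shoulder lies on the top plate.
- lock_pin: Straight steel locking pin, about 0.08 kg, upright in one of the rack's holes. Origin in the middle of the flange's underside, z up along the pin. Above: flange disc 24 mm across, 4 mm thick, then a hexagon grip 18 mm across flats (two flats face +x and -x of the pin) from 4 to 30 mm. Below: shank 10 mm across to -30 mm, then a short lead to 6 mm at -34 mm. Home when the flange lies on the top plate.
- rack: Fixed grey sheet-metal pin rack 56 x 160 mm, 68 mm high, on the mat; three holes 17 mm across in its top at rack y = -50, 0 and +50 mm. The taper pin, the locking pin and a yellow stubby screwdriver hang in them by their shoulders, in any order. Origin in the middle of its underside, y along the row.
- stubby_driver: Stubby screwdriver with a fat yellow handle 31 mm across, 56 mm high, hanging in the rack. Bystander. Origin under the handle, on the rack's top.
- spare_motor: Bystander: small brushless motor, 43 mm across, 36 mm high, standing on the mat. Origin under its middle.
- battery: Bystander: grey battery pack 75 x 140 x 36 mm. Origin under its middle.
- propeller: Bystander: black two-blade propeller 256 mm long, 9 mm high, flat on the mat. Origin under its hub, blades along y.
- tweezers: Bystander: steel tweezers 120 mm long, 6 mm high, flat on the mat. Origin in the middle.
- screw_tray: Bystander: white screw tray 95 x 135 x 22 mm. Origin under its middle.
- nut_driver: Bystander: screwdriver lying on the mat, black handle. Origin in the middle.
Not all that is in view belongs to the job. Leave any blue or green look-alike of the taper_pin alone.

How it is judged (in metres and radians):
On the way, in this order (a step that is already met when the one before it is completed fails the run):
1. the taper pin is home in the wide hole, its shoulder on the top plate (z of taper_pin in the frame of hub between 0.083 and 0.0875 m and x of taper_pin in the frame of hub between -0.0305 and -0.0255 m and y of taper_pin in the frame of hub between 0.0425 and 0.0475 m and angle between taper_pin's own z axis and vertical below 0.06 rad), for 0.2 s.
2. the locking pin is home in the narrow hole, the taper pin still home (all of step 1 and z of lock_pin in the frame of hub between 0.083 and 0.0875 m and x of lock_pin in the frame of hub between 0.0255 and 0.0305 m and y of lock_pin in the frame of hub between 0.0425 and 0.0475 m and angle between lock_pin's own z axis and vertical below 0.06 rad), for 0.2 s.
At the end, for the whole second after the job is handed in: Both pins are home, released and at rest: taper pin in the wide hole and locking pin in the narrow hole, each with the underside of its shoulder or flange within 1.5 mm of the top plate, within 2.5 mm of the hole's middle each way and within 0.06 rad of upright (all of step 2 and linear speed of each of taper_pin, lock_pin below 0.02 m/s); the robot touches nothing.
It fails at once if the taper pin presses on the hub or its arm with more than 30 N (contact force between taper_pin and hub above 30 N).
It fails at once if the locking pin presses on the hub or its arm with more than 30 N (contact force between lock_pin and hub above 30 N).
It fails at once if the robot presses on the hub or its arm with more than 30 N (contact force between any of the fingers, the arm and hub above 30 N).
It fails at once if a bystander (stubby driver, motor, battery, propeller, tweezers, screw tray, screwdriver) is moved more than 20 mm (distance of any of stubby_driver, spare_motor, battery, propeller, tweezers, screw_tray, nut_driver from where it was at the start of the episode above 0.02 m).
It also fails if it takes over 72 s, if anything falls off the work surface, if the arm or the gripper's body presses on something with over 40 N, if the wrist force passes 120 N, or if a joint passes its speed limit or range.

## Working session

There is one attempt and no reset: what is moved stays moved. The work goes in short steps, Python scripts to look and compute and a tool call to move; the robot and the scene stay as the last step left them, time stands still between calls to the robot, and variables do not carry over. Pictures are saved under pics/ and viewed, about 8 in all and at most 12, crops included, and the job is handed in when it is done.

Besides the shell and the picture viewer there is one more tool, called after "Request:" as name([rows], argument=value, ...), one row to a line, values as JSON. send_rows: Moves the arm, as the interface text tells. Its arguments: {"type":"object","properties":{"steps":{"type":"array","items":{"type":"array","items":{"type":"array","items":{"type":"number"}}}}},"required":["steps"]}

```bash
mkdir -p pics; ls; cat > h.py <<'E'
import numpy as np, cv2
from bench import arm, optics, job
def cal(n):
    c=optics.get_calibration(n); R=cv2.Rodrigues(np.array(c["rvec"],float))[0]
    return np.array(c["K"],float),float(c["k1"]),R,np.array(c["tvec"],float).ravel()
def ray(n,uv):
    K,k1,R,t=cal(n); uv=np.atleast_2d(np.array(uv,float))
    d=np.c_[(uv[:,0]-K[0,2])/K[0,0],(uv[:,1]-K[1,2])/K[1,1]]; s=d.copy()
    for _ in range(20): s=d/(1+k1*(s**2).sum(1,keepdims=True))
    return -R.T@t,np.c_[s,np.ones(len(s))]@R
def onplane(n,uv,z):
    o,d=ray(n,uv); return o+d*((z-o[2])/d[:,2])[:,None]
def proj(n,P):
    K,k1,R,t=cal(n); c=np.atleast_2d(P)@R.T+t; s=c[:,:2]/c[:,2:]
    s=s*(1+k1*(s**2).sum(1,keepdims=True)); return s*[K[0,0],K[1,1]]+[K[0,2],K[1,2]]
def world(n,depth):
    h,w=depth.shape; u,v=np.meshgrid(np.arange(w),np.arange(h))
    o,d=ray(n,np.c_[u.ravel(),v.ravel()]); return (o+d*depth.reshape(-1,1)).reshape(h,w,3)
E
python3 - <<'E'
from h import *
for n in("scene","top"):
    p,d=optics.get_image(n); cv2.imwrite(f"pics/{n}0.png",p); np.save(f"{n}0.npy",d)
    K,k1,R,t=cal(n); print(n,K[0,0],k1,(-R.T@t).round(),R.round(2).tolist())
print(arm.read_state())
E
```

```text
pics
scene 429.26293195850116 -0.10131392920481838 [1215. -392.  535.] [[0.38, 0.93, 0.0], [0.49, -0.2, -0.85], [-0.78, 0.32, -0.53]]
top 359.66809730888497 -0.043406478898365145 [ 431. -106.  909.] [[0.02, -1.0, -0.03], [-0.99, -0.02, -0.14], [0.14, 0.03, -0.99]]
{'clock': 0.1, 'joints': array([ 1.42458824e+00,  3.85512144e-01,  6.77173053e-03, -4.22840250e-04,
       -1.19402483e+00, -2.58602993e-01]), 'joint_vel': array([-0.00054864, -0.00152919,  0.00366925, -0.00038011,  0.00014573,
       -0.00036618]), 'joint_efforts': array([-4.85779474e-04, -3.93316841e+01,  1.88930029e+01,  4.19792846e+00,
       -2.56248313e-03,  7.12195828e-06]), 'position': array([245.93350017, 574.01270352, 230.31679549]), 'ee_rot': array([ 9.79569664e-01, -2.01102627e-01, -1.40908746e-04,  9.93941341e-04]), 'contact_force': array([-0.31528769, -0.40729396, -1.31268914]), 'wrist_torque': array([-0.00162117,  0.02452641,  0.02015153]), 'gripper_width': 85.28208504963506}
```

View pics/scene0.png

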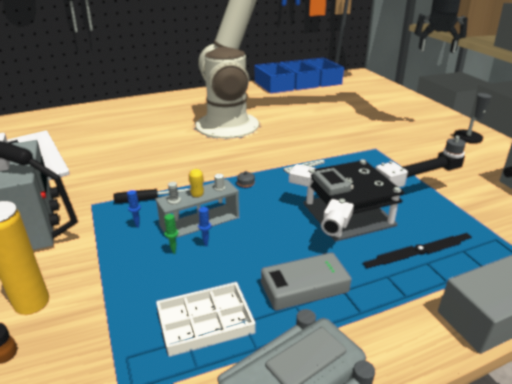

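View pics/top0.png

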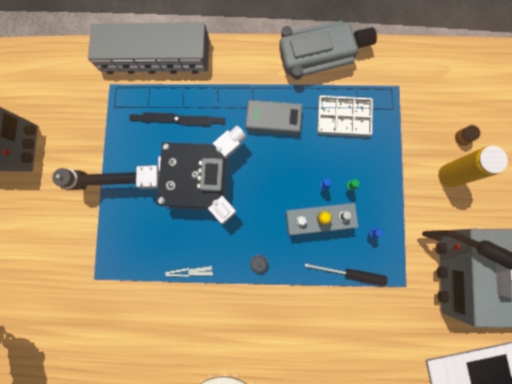

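```bash
python3 - <<'E'
from h import *
t=cv2.imread("pics/top0.png"); s=cv2.imread("pics/scene0.png")
a=cv2.resize(t[135:215,150:250],None,fx=4,fy=4,interpolation=cv2.INTER_CUBIC)
b=cv2.resize(t[195:245,280:365],None,fx=4.7,fy=4.7,interpolation=cv2.INTER_CUBIC)[:235,:400]
c=cv2.resize(s[160:240,150:250],None,fx=4,fy=4,interpolation=cv2.INTER_CUBIC)
e=cv2.resize(s[155:235,310:410],None,fx=4,fy=4,interpolation=cv2.INTER_CUBIC)
o=np.zeros((600,800,3),np.uint8); o[:300,:400]=a[:300]; o[300:535,:b.shape[1]]=b; o[:300,400:]=c[:300];o[300:,400:]=e[:300]
cv2.imwrite("pics/crop0.png",o)
d=np.load("top0.npy"); W=world("top",d)
for u,v in[(301,221),(325,217),(345,215),(312,222),(335,219),(185,175),(175,160),(120,150),(250,180),(210,172)]: print(u,v,W[v,u].round(1))
# plate fit
z=W[...,2]; m=((abs(z-86)<5)&(np.arange(512)>155)&(np.arange(512)<230)&(np.arange(384)[:,None]>135)&(np.arange(384)[:,None]<215)&(t.max(2)<70)).astype(np.uint8)
print(m.sum(),np.median(z[m>0]),cv2.minAreaRect(W[m>0][:,:2].astype(np.float32)))
m=((abs(z-68)<5)&(np.arange(512)>280)&(np.arange(512)<365)&(np.arange(384)[:,None]>195)&(np.arange(384)[:,None]<245)).astype(np.uint8)
print(m.sum(),np.median(z[m>0]),cv2.minAreaRect(W[m>0][:,:2].astype(np.float32)))
E
```

```text
301 221 [ 473.5 -173.8   99.3]
325 217 [ 481.6 -223.2  127.9]
345 215 [ 487.7 -269.8  111.6]
312 222 [ 473.3 -201.9   68.3]
335 219 [ 481.  -255.1   69.9]
185 175 [576.3  95.6  89.7]
175 160 [611.9 121.3  88.9]
120 150 [656.5 294.    1.7]
250 180 [580.8 -51.4   3.8]
210 172 [580.8  34.  107.7]
1264 88.70013423269268 ((554.2277221679688, 107.78030395507812), (166.60653686523438, 108.32955932617188), 47.38006591796875)
1221 70.82880260298396 ((482.5180358886719, -224.02542114257812), (56.06678009033203, 161.04293823242188), 7.193889141082764)
```

View pics/crop0.png

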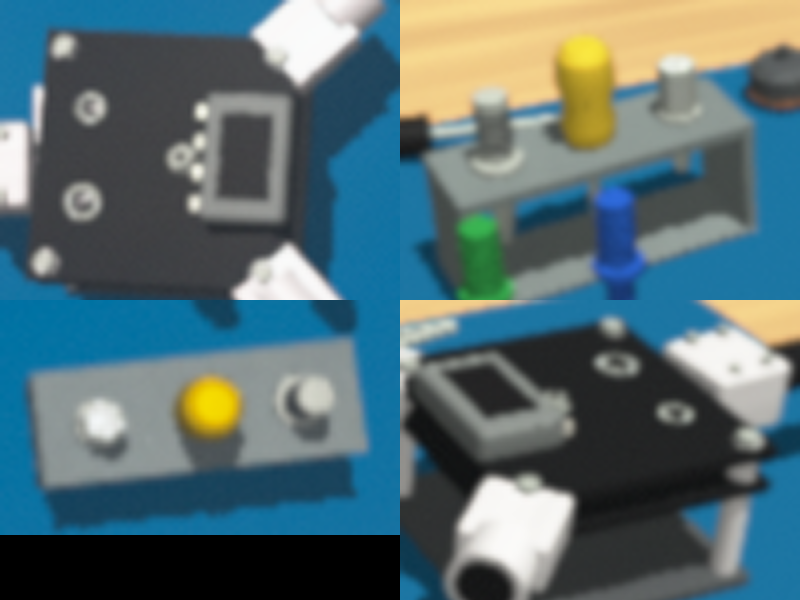

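The top view shows the rack at about (322,219). The hexagon lock pin is on the left at (301,221), the yellow driver is in the middle, and the round taper pin is on the right at (347,215). On the hub, the wide ring is at about (170,185) and the narrow one at about (172,162). The hub's +y points to image left. The blue and green look-alikes stand in front of the rack.

```bash
cat >> h.py <<'E'
def rings(t,n="top",z=88.7,guess=((170.4,185.4),(172.4,161.7))):
    g=cv2.cvtColor(t,cv2.COLOR_BGR2GRAY).astype(float); out=[]
    for c in guess:
        c=np.array(c)
        for _ in range(5):
            v,u=np.mgrid[int(c[1])-7:int(c[1])+9,int(c[0])-7:int(c[0])+9]
            w=(np.hypot(u-c[0],v-c[1])<6)*np.clip(g[v,u]-75,0,60)
            # bounding extents of bright pixels, centre of hull
            p=np.c_[u[w>15],v[w>15]].astype(np.float32); c=np.array(cv2.minEnclosingCircle(p)[0])
        out.append(c)
    return np.array(out),onplane(n,out,z)
def go(x,y,z,ya=None):
    s=arm.read_state(); from scipy.spatial.transform import Rotation as Ro
    R=Ro.from_quat(s["ee_rot"]).as_matrix(); d=R.T@(np.array([x,y,z])-s["position"])/10
    yaw=np.arctan2(R[1,1],R[0,1]); print("pos",s["position"].round(1),"yaw_y",round(np.degrees(yaw),1),"shift cm",d.round(2),"tilt",np.degrees(np.arccos(-R[2,2])).round(2),"t",round(s["clock"],2),"F",s["contact_force"].round(1),"w",round(s["gripper_width"],1))
    if ya is not None: print("turn",round(-(((np.radians(ya)-yaw)+np.pi)%(2*np.pi)-np.pi),3), "shift after turn", (lambda a:np.round([d0:=(np.cos(a+np.pi/2)*(x-s["position"][0])+np.sin(a+np.pi/2)*(y-s["position"][1]))/10,(np.cos(a)*(x-s["position"][0])+np.sin(a)*(y-s["position"][1]))/10],2))(np.radians(ya)))
E
python3 - <<'E'
from h import *
t=cv2.imread("pics/top0.png")
c,P=rings(t); print(c,P.round(1)); v=P[1]-P[0]; print("sep",np.linalg.norm(v),"hub yaw",np.degrees(np.arctan2(v[1],v[0])))
# plate via edges: screws
print("screws",onplane("top",[[150+63/4,135+46/4],[150+44/4,135+262/4]],88.7).round(1))
hsv=cv2.cvtColor(t,cv2.COLOR_BGR2HSV); W=world("top",np.load("top0.npy"))
for (u,v),z in(((347,215),111),((301,220),100)):
    Z=W[v-9:v+10,u-9:u+10]; m=abs(Z[...,2]-z)<5; m&=True
    ys,xs=np.nonzero(m); print(m.sum(),Z[m].mean(0).round(1),Z[m].min(0).round(1),Z[m].max(0).round(1), xs.mean()+u-9,ys.mean()+v-9)
go(488,-272,200,-173)
E
```

```text
[[170.15672302 184.93283081]
 [172.1000061  161.5       ]] [[552.5 129.7  88.7]
 [608.3 128.1  88.7]]
sep 55.823189146386156 hub yaw -1.6305594628145295
screws [[644.4 145.3  88.7]
 [515.7 149.3  88.7]]
52 [ 489.1 -272.8  111.7] [ 481.1 -281.   106.4] [ 496.7 -265.3  114.2] 346.40384615384613 214.40384615384616
57 [ 475.9 -173.8  101. ] [ 466.7 -182.6   98. ] [ 484.7 -164.6  103.7] 301.0877192982456 219.91228070175438
pos [245.9 574.  230.3] yaw_y -113.2 shift cm [55.58 68.21  3.18] tilt 0.12 t 0.1 F [-0.3 -0.4 -1.3] w 85.3
turn 1.044 shift after turn [ 86.92 -13.72]
```

Request:
send_rows([
  [[0, 0, 0, 0.12, 1], [0, 0, 0, 0.12, 1], [0, 0, 0, 0.12, 1], [0, 0, 0, 0.12, 1], [0, 0, 0, 0.12, 1], [0, 0, 0, 0.12, 1], [0, 0, 0, 0.12, 1], [0, 0, 0, 0.12, 1], [0, 0, 0, 0.1, 1], [3, -0.4, 0, 0, 1]],
])

```text
clock: 0.93
position: [250.0, 544.2, 222.7]
ee_rot: [0.728, -0.685, 0.003, 0.006]
contact_force: [0.1, -0.3, 0.2]
gripper_width: 85.5
```

Request:
send_rows([
  [[4, -0.6, 0, 0, 0.7], [4, -0.6, 0, 0, 0.7], [4, -0.6, 0, 0, 0.7], [4, -0.6, 0, 0, 0.7], [4, -0.6, 0, 0, 0.7], [4, -0.6, 0, 0, 0.7], [4, -0.6, 0, 0, 0.7], [4, -0.6, 0, 0, 0.7], [4, -0.6, 0, 0, 0.7], [4, -0.6, 0, 0, 0.7]],
])

```text
clock: 1.77
position: [331.4, 137.0, 223.5]
ee_rot: [0.731, -0.682, 0.004, 0.011]
contact_force: [0.9, -1.0, 0.3]
gripper_width: 60.0
```

```bash
python3 -c "
from h import *
go(489,-273,180,-173)"
```

```text
pos [331.4 137.  223.5] yaw_y -176.1 shift cm [ 41.89 -12.95   5.13] tilt 1.37 t 1.77 F [ 0.9 -1.   0.3] w 60.0
turn -0.053 shift after turn [ 42.62 -10.65]
```

Request:
send_rows([
  [[4, -1.2, 0, 0, 0.6], [4, -1.2, 0, 0, 0.6], [4, -1.2, 0, 0, 0.6], [4, -1.2, 0, 0, 0.6], [4, -1.2, 0, 0, 0.6], [4, -1.2, 0, 0, 0.6], [4, -1.2, 0, 0, 0.6], [4, -1.2, 0, 0, 0.6], [4, -1.2, 0, 0, 0.6], [4, -1.2, 0, -0.05, 0.6]],
])

```text
clock: 2.6
position: [470.4, -256.0, 230.2]
ee_rot: [0.749, -0.663, 0.004, 0.009]
contact_force: [1.0, 0.9, 0.8]
gripper_width: 51.3
```

```bash
python3 -c "
from h import *
go(489,-273,150,-173)"
```

```text
pos [ 470.4 -256.   230.2] yaw_y -173.0 shift cm [ 1.78 -1.7   8.04] tilt 1.09 t 2.6 F [1.  0.9 0.8] w 51.3
turn -0.0 shift after turn [ 1.92 -1.64]
```

Request:
send_rows([
  [[0.6, -0.6, 2, 0, 0.6], [0.6, -0.5, 2, 0, 0.6], [0.4, -0.3, 2, 0, 0.6], [0.2, -0.2, 2, 0, 0.6], [0, 0, 0, 0, 0.6], [0, 0, 0, 0, 0.6]],
])

```text
clock: 3.1
position: [489.8, -284.2, 144.5]
ee_rot: [0.745, -0.667, 0.003, 0.01]
contact_force: [0.4, 0.4, 0.6]
gripper_width: 51.3
```

```bash
python3 -c "
from h import *
go(489,-273,78,-173)
p,d=optics.get_image('top'); s,_=optics.get_image('scene')
a=cv2.resize(p[180:255,280:380],None,fx=4,fy=4,interpolation=cv2.INTER_CUBIC);b=cv2.resize(s[120:240,130:260],(433,400),interpolation=cv2.INTER_CUBIC)
o=np.zeros((400,833,3),np.uint8);o[:300,:400]=a;o[:,400:]=b;cv2.imwrite('pics/c1.png',o[:,:800])"
```

```text
pos [ 489.8 -284.2  144.5] yaw_y -173.7 shift cm [-1.25 -0.11  6.63] tilt 1.19 t 3.1 F [0.4 0.4 0.6] w 51.3
turn -0.012 shift after turn [-1.13 -0.05]
```

View pics/c1.png

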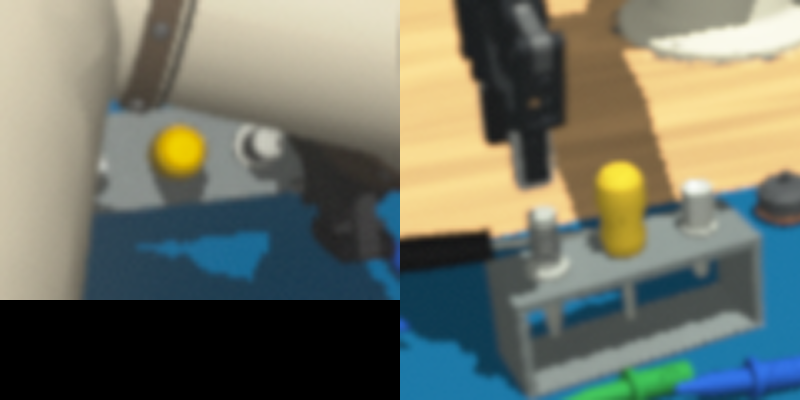

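The taper pin stands upright in the rack's right-hand end hole (scene crop, about (545,245)). The jaws are above it, about 11 mm too far in −y. In this crop the green and blue look-alikes are lying down, although I have felt no contact. I'll shift back before going down.

Request:
send_rows([
  [[-0.6, 0, 0, 0, 0.6], [-0.4, 0, 0, 0, 0.6], [0, 0, 0, 0, 0.6], [0, 0, 0, 0, 0.6]],
])

```text
clock: 3.53
position: [490.7, -272.3, 150.0]
ee_rot: [0.746, -0.666, 0.007, 0.008]
contact_force: [-0.2, 0.1, -0.5]
gripper_width: 50.9
```

```bash
python3 -c "
from h import *
go(489,-273,78,-173)"
```

```text
pos [ 490.7 -272.3  150. ] yaw_y -173.5 shift cm [-0.1   0.16  7.2 ] tilt 1.21 t 3.53 F [-0.2  0.1 -0.5] w 50.9
turn -0.009 shift after turn [0.05 0.17]
```

Request:
send_rows([
  [[0, 0.1, 1, 0, 0.6], [0, 0, 1, 0, 0.6], [0, 0, 1, 0, 0.6], [0, 0, 1, 0, 0.6], [0, 0, 1, 0, 0.6], [0, 0, 0.6, 0, 0.6], [0, 0, 0, 0, 0.6], [0, 0, 0, 0, 0.6]],
])

```text
clock: 4.2
position: [489.1, -273.0, 88.8]
ee_rot: [0.746, -0.666, 0.008, 0.007]
contact_force: [0.6, -0.2, -1.1]
gripper_width: 51.2
```

```bash
python3 -c "
from h import *
go(489,-273,79,-173)"
```

```text
pos [ 489.1 -273.    88.8] yaw_y -173.5 shift cm [-0.02  0.01  0.98] tilt 1.21 t 4.2 F [ 0.6 -0.2 -1.1] w 51.2
turn -0.009 shift after turn [-0.    0.01]
```

Request:
send_rows([
  [[0, 0, 0.5, 0, 0.6], [0, 0, 0.3, 0, 0.5], [0, 0, 0, 0, 0.3], [0, 0, 0, 0, 0.15], [0, 0, 0, 0, 0.1], [0, 0, 0, 0, 0.05], [0, 0, 0, 0, 0], [0, 0, 0, 0, 0], [0, 0, 0, 0, 0], [0, 0, 0, 0, 0]],
])

```text
clock: 5.03
position: [488.4, -273.5, 80.9]
ee_rot: [0.746, -0.666, 0.008, 0.007]
contact_force: [-0.5, 0.4, -0.1]
gripper_width: 16.5
```

```bash
python3 -c "
from h import *
go(489,-273,179,-173)"
```

```text
pos [ 488.4 -273.5   80.9] yaw_y -173.5 shift cm [ 0.17 -0.06 -9.81] tilt 1.21 t 5.03 F [-0.5  0.4 -0.1] w 16.5
turn -0.01 shift after turn [-0.04 -0.06]
```

Request:
send_rows([
  [[0, 0, -1, 0, 0], [0, 0, -2, 0, 0], [0, 0, -2, 0, 0], [0, 0, -2, 0, 0], [0, 0, -2, 0, 0], [0, 0, -2, 0, 0], [0, 0, -1, 0, 0], [0, 0, 0, 0, 0], [0, 0, 0, 0, 0]],
])

```text
clock: 5.78
position: [490.3, -270.5, 211.3]
ee_rot: [0.746, -0.666, 0.011, 0.005]
contact_force: [0.7, 1.6, -2.5]
gripper_width: 16.4
```

```bash
python3 -c "
from h import *
go(550,128.5,200,-178)"
```

```text
pos [ 490.3 -270.5  211.3] yaw_y -173.5 shift cm [-38.98 -10.45   0.3 ] tilt 1.37 t 5.78 F [ 0.7  1.6 -2.5] w 16.4
turn 0.079 shift after turn [-39.67  -7.36]
```

Request:
send_rows([
  [[-1, -0.2, 0, 0.08, 0], [-3, -0.6, 0, 0, 0], [-4, -0.8, 0, 0, 0], [-4, -0.8, 0, 0, 0], [-4, -0.8, 0, 0, 0], [-4, -0.8, 0, 0, 0], [-4, -0.8, 0, 0, 0], [-4, -0.8, 0, 0, 0], [-3, -0.5, 0, 0, 0], [-1, -0.2, 0, 0, 0]],
])

```text
clock: 6.62
position: [541.5, 60.2, 196.3]
ee_rot: [0.714, -0.7, 0.007, 0.009]
contact_force: [-0.3, -1.0, -1.6]
gripper_width: 16.6
```

```bash
python3 -c "
from h import *
go(550,128.5,200,-178)"
```

```text
pos [541.5  60.2 196.3] yaw_y -178.9 shift cm [-6.8  -0.98 -0.53] tilt 1.31 t 6.62 F [-0.3 -1.  -1.6] w 16.6
turn -0.015 shift after turn [-6.8  -1.09]
```

Request:
send_rows([
  [[-2, -0.2, 0, 0, 0], [-2, -0.2, 0, 0, 0], [-1, -0.2, 0, 0, 0], [-0.5, -0.1, 0, 0, 0], [0, 0, 0, 0, 0], [0, 0, 0, 0, 0], [0, 0, 0, 0, 0]],
])

```text
clock: 7.2
position: [545.0, 117.7, 189.5]
ee_rot: [0.715, -0.699, 0.005, 0.014]
contact_force: [-1.4, -0.5, -1.0]
gripper_width: 16.6
```

```bash
python3 -c "
from h import *
go(550,128.5,160,-178)
p,d=optics.get_image('top'); s,_=optics.get_image('scene')
a=cv2.resize(p[135:215,150:250],None,fx=4,fy=4,interpolation=cv2.INTER_CUBIC);b=cv2.resize(s[100:220,290:420],(433,400),interpolation=cv2.INTER_CUBIC)
o=np.zeros((400,833,3),np.uint8);o[:320,:400]=a;o[:,400:]=b;cv2.imwrite('pics/c2.png',o[:,:800])"
```

```text
pos [545.  117.7 189.5] yaw_y -178.7 shift cm [-1.15 -0.56  2.92] tilt 1.69 t 7.2 F [-1.4 -0.5 -1. ] w 16.6
turn -0.013 shift after turn [-1.07 -0.53]
```

View pics/c2.png

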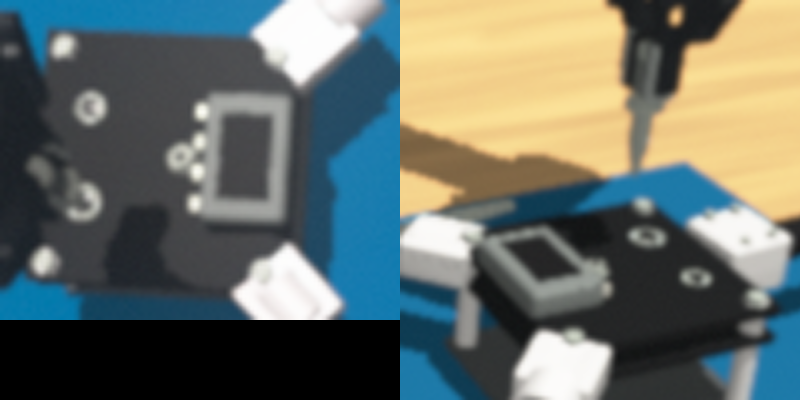

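The taper pin is held upright, and its tip is visible over the hub's back edge at (635,165). Both rings are visible, with the lug offset showing inside them. Next I'll go down to just above the plate and correct the sideways position.

Request:
send_rows([
  [[-0.5, -0.3, 0.6, 0, 0], [-0.5, -0.2, 0.8, 0, 0], [-0.1, 0, 0.8, 0, 0], [0, 0, 0.4, 0, 0], [0, 0, 0, 0, 0], [0, 0, 0, 0, 0], [0, 0, 0, 0, 0]],
])

```text
clock: 7.88
position: [549.6, 126.8, 159.8]
ee_rot: [0.714, -0.7, 0.005, 0.015]
contact_force: [0.2, -0.2, -1.6]
gripper_width: 16.5
```

```bash
python3 -c "
from h import *
go(550,128.5,140,-178)"
```

```text
pos [549.6 126.8 159.8] yaw_y -178.9 shift cm [-0.23 -0.07  1.97] tilt 1.75 t 7.88 F [ 0.2 -0.2 -1.6] w 16.5
turn -0.016 shift after turn [-0.17 -0.05]
```

Request:
send_rows([
  [[-0.15, -0.05, 0.5, 0, 0], [-0.1, 0, 0.4, 0, 0], [0, 0, 0.3, 0, 0], [0, 0, 0.3, 0, 0], [0, 0, 0.2, 0, 0], [0, 0, 0, 0, 0], [0, 0, 0, 0, 0]],
])

```text
clock: 8.47
position: [550.1, 129.2, 141.5]
ee_rot: [0.714, -0.7, 0.005, 0.014]
contact_force: [-0.4, -0.1, -1.3]
gripper_width: 16.3
```

```bash
python3 -c "
from h import *
go(550,128.5,136,-178)"
```

```text
pos [550.1 129.2 141.5] yaw_y -178.9 shift cm [0.05 0.   0.55] tilt 1.7 t 8.47 F [-0.4 -0.1 -1.3] w 16.3
turn -0.016 shift after turn [0.07 0.01]
```

Request:
send_rows([
  [[0.02, 0, 0.2, 0, 0], [0.02, 0, 0.2, 0, 0], [0, 0, 0.2, 0, 0], [0, 0, 0.15, 0, 0], [0, 0, 0, 0, 0], [0, 0, 0, 0, 0]],
])

```text
clock: 8.97
position: [550.3, 128.5, 133.7]
ee_rot: [0.714, -0.7, 0.005, 0.013]
contact_force: [-0.7, 0.8, -0.5]
gripper_width: 16.4
```

```bash
python3 -c "
from h import *
go(551,129,130,-178)"
```

```text
pos [550.3 128.5 133.7] yaw_y -178.9 shift cm [-0.06 -0.08  0.36] tilt 1.66 t 8.97 F [-0.7  0.8 -0.5] w 16.4
turn -0.016 shift after turn [-0.05 -0.08]
```

Request:
send_rows([
  [[-0.02, -0.04, 0.15, 0, 0], [-0.02, -0.04, 0.15, 0, 0], [-0.02, -0.04, 0.15, 0, 0], [0, 0, 0, 0, 0], [0, 0, 0, 0, 0]],
])

```text
clock: 9.38
position: [550.5, 128.6, 128.9]
ee_rot: [0.714, -0.7, 0.005, 0.015]
contact_force: [0.0, 0.3, -0.6]
gripper_width: 16.0
```

Request:
send_rows([
  [[-0.02, -0.04, 0.15, 0, 0], [-0.02, -0.04, 0.15, 0, 0], [0, 0, 0, 0, 0], [0, 0, 0, 0, 0]],
])

```text
clock: 9.72
position: [550.7, 128.8, 127.1]
ee_rot: [0.714, -0.7, 0.005, 0.015]
contact_force: [-1.3, -0.1, -0.9]
gripper_width: 16.5
```

```bash
python3 -c "
from h import *
go(552.5,129.7,120,-178)"
```

```text
pos [550.7 128.8 127.1] yaw_y -178.9 shift cm [-0.1  -0.2   0.71] tilt 1.84 t 9.72 F [-1.3 -0.1 -0.9] w 16.5
turn -0.016 shift after turn [-0.08 -0.19]
```

Request:
send_rows([
  [[-0.05, -0.1, 0.15, 0, 0], [-0.05, -0.1, 0.15, 0, 0], [-0.03, -0.1, 0.15, 0, 0], [0, -0.1, 0.1, 0, 0], [0, -0.1, 0, 0, 0]],
])

```text
clock: 10.13
position: [551.8, 129.1, 124.5]
ee_rot: [0.714, -0.7, 0.003, 0.02]
contact_force: [-3.4, 1.2, 1.2]
gripper_width: 16.6
```

```bash
python3 -c "
from h import *
go(552.5,129.7,120,-178)"
```

```text
pos [551.8 129.1 124.5] yaw_y -178.9 shift cm [-0.08 -0.09  0.45] tilt 2.28 t 10.13 F [-3.4  1.2  1.2] w 16.6
turn -0.016 shift after turn [-0.06 -0.08]
```

Request:
send_rows([
  [[-0.03, -0.1, 0.15, 0, 0], [-0.03, -0.1, 0.15, 0, 0], [-0.03, -0.1, 0.15, 0, 0], [-0.03, -0.1, 0.15, 0, 0], [0, -0.1, 0.1, 0, 0]],
])

```text
clock: 10.55
position: [552.5, 129.6, 121.0]
ee_rot: [0.714, -0.7, 0.001, 0.024]
contact_force: [-6.6, 0.8, 7.1]
gripper_width: 16.5
```

```bash
python3 -c "
from h import *
go(553,129.7,115,-178)"
```

```text
pos [552.5 129.6 121. ] yaw_y -178.9 shift cm [-0.03 -0.07  0.6 ] tilt 2.74 t 10.55 F [-6.6  0.8  7.1] w 16.5
turn -0.015 shift after turn [-0.01 -0.05]
```

Request:
send_rows([
  [[-0.03, -0.15, 0.1, 0, 0], [-0.03, -0.15, 0.1, 0, 0], [-0.03, -0.15, 0.1, 0, 0], [0, -0.1, 0.1, 0, 0]],
])

```text
clock: 10.88
position: [552.9, 129.8, 119.2]
ee_rot: [0.714, -0.699, -0.002, 0.029]
contact_force: [-5.5, 1.3, 7.9]
gripper_width: 16.3
```

```bash
python3 -c "
from h import *
go(553,129.7,115,-178); print(arm.read_state()['wrist_torque'])"
```

```text
pos [552.9 129.8 119.2] yaw_y -178.9 shift cm [-0.   -0.03  0.42] tilt 3.32 t 10.88 F [-5.5  1.3  7.9] w 16.3
turn -0.015 shift after turn [ 0.01 -0.01]
[ 0.41613822  1.93605577 -0.09244118]
```

Request:
send_rows([
  [[0, 0.1, 0.05, 0, 0], [0, 0.1, 0.05, 0, 0], [0, 0.1, 0.05, 0, 0], [0, 0.1, 0.05, 0, 0], [0, 0.1, 0.05, 0, 0]],
])

```text
clock: 11.3
position: [551.6, 130.4, 118.2]
ee_rot: [0.715, -0.699, 0.001, 0.025]
contact_force: [0.1, -1.0, 2.8]
gripper_width: 16.4
```

```bash
cat >> h.py <<'E'
def ax():
    from scipy.spatial.transform import Rotation as Ro
    s=arm.read_state(); z=Ro.from_quat(s["ee_rot"]).as_matrix()[:,2]
    p=s["position"]; print("zx,zy",z[:2].round(4),"axis at plate",(p+z*((86-p[2])/z[2])).round(1),"TCP",p.round(1),"F",s["contact_force"].round(1),"M",s["wrist_torque"].round(2),"t",round(s["clock"],2),"w",round(s["gripper_width"],1))
E
python3 -c "
from h import *
ax()"
```

```text
zx,zy [-0.0332 -0.0374] axis at plate [550.6 129.2  86. ] TCP [551.6 130.4 118.2] F [ 0.1 -1.   2.8] M [-0.36 -0.27 -0.01] t 11.3 w 16.4
```

Request:
send_rows([
  [[0.05, 0.12, 0.05, 0, 0], [0.05, 0.12, 0.05, 0, 0], [0.05, 0.12, 0.05, 0, 0], [0.05, 0.12, 0.05, 0, 0], [0.05, 0.12, 0.05, 0, 0]],
])

```text
clock: 11.72
position: [551.0, 130.1, 118.3]
ee_rot: [0.715, -0.698, 0.004, 0.018]
contact_force: [3.8, 0.6, 2.3]
gripper_width: 16.1
```

```bash
python3 -c "
from h import *
ax()"
```

```text
zx,zy [-0.0187 -0.0317] axis at plate [550.4 129.   86. ] TCP [551.  130.1 118.3] F [3.8 0.6 2.3] M [ 0.22 -1.07 -0.  ] t 11.72 w 16.1
```

Request:
send_rows([
  [[0.1, 0.15, 0.08, 0, 0], [0.1, 0.15, 0.08, 0, 0], [0.1, 0.15, 0.08, 0, 0], [0.1, 0.15, 0.08, 0, 0], [0.1, 0.15, 0.08, 0, 0], [0.1, 0.15, 0.08, 0, 0]],
])

```text
clock: 12.22
position: [550.2, 129.3, 118.2]
ee_rot: [0.717, -0.697, 0.008, 0.005]
contact_force: [4.8, 3.5, 2.9]
gripper_width: 16.4
```

```bash
python3 -c "
from h import *
ax()"
```

```text
zx,zy [ 0.0047 -0.0193] axis at plate [550.3 128.7  86. ] TCP [550.2 129.3 118.2] F [4.8 3.5 2.9] M [ 0.97 -1.32  0.02] t 12.22 w 16.4
```

Request:
send_rows([
  [[0.03, 0, 0.2, 0, 0], [0.03, 0, 0.2, 0, 0], [0.03, 0, 0.2, 0, 0], [0.03, 0, 0.2, 0, 0]],
])

```text
clock: 12.55
position: [550.3, 129.2, 115.1]
ee_rot: [0.717, -0.697, 0.009, 0.004]
contact_force: [0.6, 1.6, 9.4]
gripper_width: 16.7
```

```bash
python3 -c "
from h import *
ax()"
```

```text
zx,zy [ 0.008  -0.0177] axis at plate [550.5 128.6  86. ] TCP [550.3 129.2 115.1] F [0.6 1.6 9.4] M [ 0.95 -0.09  0.03] t 12.55 w 16.7
```

Request:
send_rows([
  [[0.05, 0, 0.2, 0, 0], [0.05, 0, 0.2, 0, 0], [0.05, 0, 0.2, 0, 0], [0.05, 0, 0.2, 0, 0], [0.05, 0, 0.2, 0, 0]],
])

```text
clock: 12.97
position: [550.2, 129.1, 110.5]
ee_rot: [0.718, -0.696, 0.009, 0.001]
contact_force: [1.1, 2.8, 7.8]
gripper_width: 16.3
```

```bash
python3 -c "
from h import *
ax()"
```

```text
zx,zy [ 0.0121 -0.0135] axis at plate [550.5 128.8  86. ] TCP [550.2 129.1 110.5] F [1.1 2.8 7.8] M [ 1.03 -0.06  0.05] t 12.97 w 16.3
```

Request:
send_rows([
  [[0.05, 0, 0.2, 0, 0], [0.05, 0, 0.2, 0, 0], [0.05, 0, 0.2, 0, 0], [0.05, 0, 0.2, 0, 0], [0.05, 0, 0.2, 0, 0]],
])

```text
clock: 13.38
position: [550.2, 129.1, 105.7]
ee_rot: [0.719, -0.695, 0.009, -0.002]
contact_force: [-0.3, 4.2, 8.5]
gripper_width: 16.0
```

```bash
python3 -c "
from h import *
ax()"
```

```text
zx,zy [ 0.016  -0.0096] axis at plate [550.5 128.9  86. ] TCP [550.2 129.1 105.7] F [-0.3  4.2  8.5] M [ 1.02  0.   -0.01] t 13.38 w 16.0
```

Request:
send_rows([
  [[0.03, -0.03, 0.2, 0, 0], [0.03, -0.03, 0.2, 0, 0], [0.03, -0.03, 0.2, 0, 0], [0.03, -0.03, 0.15, 0, 0]],
])

```text
clock: 13.72
position: [550.3, 129.1, 101.7]
ee_rot: [0.72, -0.694, 0.009, -0.003]
contact_force: [0.5, 2.6, 7.6]
gripper_width: 16.7
```

```bash
python3 -c "
from h import *
ax()"
```

```text
zx,zy [ 0.016  -0.0082] axis at plate [550.5 129.   86. ] TCP [550.3 129.1 101.7] F [0.5 2.6 7.6] M [ 0.98 -0.05  0.02] t 13.72 w 16.7
```

Request:
send_rows([
  [[0, -0.02, 0.15, 0, 0], [0, -0.02, 0.15, 0, 0], [0, 0, 0.15, 0, 0], [0, 0, 0.15, 0, 0]],
])

```text
clock: 14.05
position: [550.3, 129.4, 98.9]
ee_rot: [0.72, -0.694, 0.009, -0.003]
contact_force: [-0.9, 1.8, 12.7]
gripper_width: 16.4
```

```bash
python3 -c "
from h import *
ax()"
```

```text
zx,zy [ 0.0169 -0.0085] axis at plate [550.5 129.3  86. ] TCP [550.3 129.4  98.9] F [-0.9  1.8 12.7] M [0.6  0.26 0.  ] t 14.05 w 16.4
```

Request:
send_rows([
  [[0, 0, 0.15, 0, 0], [0, 0, 0.15, 0, 0], [0, 0, 0.15, 0, 0]],
])

```text
clock: 14.3
position: [550.2, 129.4, 98.9]
ee_rot: [0.721, -0.693, 0.01, -0.003]
contact_force: [-0.1, 2.3, 10.2]
gripper_width: 16.5
```

```bash
python3 -c "
from h import *
ax()"
```

```text
zx,zy [ 0.0183 -0.0094] axis at plate [550.5 129.3  86. ] TCP [550.2 129.4  98.9] F [-0.1  2.3 10.2] M [ 0.48  0.02 -0.01] t 14.3 w 16.5
```

Request:
send_rows([
  [[0, 0, 0, 0, 0.2], [0, 0, 0, 0, 0.4], [0, 0, 0, 0, 0.5], [0, 0, 0, 0, 0.5], [0, 0, -0.5, 0, 0.5], [0, 0, -1, 0, 0.5], [0, 0, -1.5, 0, 0.5], [0, 0, -2, 0, 0.5], [0, 0, -2, 0, 0.5], [0, 0, -2, 0, 0.5]],
])

```text
clock: 15.13
position: [534.5, 122.9, 179.4]
ee_rot: [0.719, -0.695, 0.0, 0.019]
contact_force: [-0.0, 0.2, -0.7]
gripper_width: 42.6
```

```bash
python3 -c "
from h import *
go(476.5,-174.3,200,-173);ax()"
```

```text
pos [534.5 122.9 179.4] yaw_y -178.1 shift cm [29.55  6.85 -1.07] tilt 2.2 t 15.13 F [-0.   0.2 -0.7] w 42.6
turn -0.088 shift after turn [28.79  9.38]
zx,zy [-0.026  -0.0283] axis at plate [532.1 120.3  86. ] TCP [534.5 122.9 179.4] F [-0.   0.2 -0.7] M [ 0.1  -0.05 -0.03] t 15.13 w 42.6
```

Request:
send_rows([
  [[1, 0.3, 0, -0.088, 0.6], [3, 1, 0, 0, 0.6], [4, 1.3, 0, 0, 0.6], [4, 1.3, 0, 0, 0.6], [4, 1.3, 0, 0, 0.6], [3, 1, 0, 0, 0.6], [2, 0.7, 0, 0, 0.6], [1, 0.3, 0, 0, 0.6], [0, 0, 0, 0, 0.6], [0, 0, 0, 0, 0.6]],
])

```text
clock: 15.97
position: [482.9, -111.8, 190.3]
ee_rot: [0.751, -0.66, -0.004, 0.021]
contact_force: [-0.0, -0.2, -0.4]
gripper_width: 51.4
```

```bash
python3 -c "
from h import *
go(476.5,-174.3,140,-173);ax()
p,d=optics.get_image('top'); s,_=optics.get_image('scene')
a=cv2.resize(p[135:215,150:250],None,fx=4,fy=4,interpolation=cv2.INTER_CUBIC);b=cv2.resize(s[130:250,290:420],(433,400),interpolation=cv2.INTER_CUBIC)
o=np.zeros((400,833,3),np.uint8);o[:320,:400]=a;o[:,400:]=b;cv2.imwrite('pics/c3.png',o[:,:800]); cv2.imwrite('pics/top3.png',p)"
```

```text
pos [ 482.9 -111.8  190.3] yaw_y -172.7 shift cm [6.01 1.24 5.21] tilt 2.49 t 15.97 F [-0.  -0.2 -0.4] w 51.4
turn 0.006 shift after turn [6.13 1.4 ]
zx,zy [-0.0345 -0.0265] axis at plate [ 479.3 -114.5   86. ] TCP [ 482.9 -111.8  190.3] F [-0.  -0.2 -0.4] M [ 0.11 -0.07  0.02] t 15.97 w 51.4
```

View pics/c3.png

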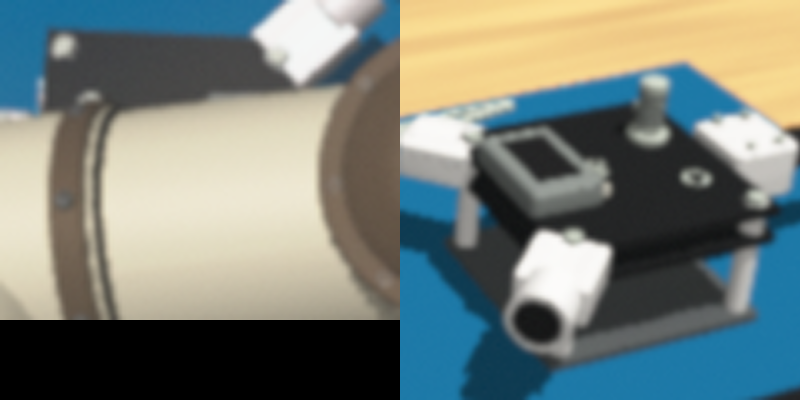

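The taper pin's shoulder is flush on the top plate (scene crop, about (650,130)), it stands upright, and the narrow hole at (697,178) is free. Next is the lock pin.

Request:
send_rows([
  [[2, 0.4, 0, 0, 0.6], [2, 0.4, 0, 0, 0.6], [1, 0.2, 0, 0, 0.6], [0.4, 0.1, 0, 0, 0.6], [0, 0, 2, 0, 0.6], [0, 0, 2, 0, 0.6], [0, 0, 0, 0, 0.6], [0, 0, 0, 0, 0.6], [0, 0, 0, 0, 0.6]],
])

```text
clock: 16.82
position: [481.2, -162.4, 151.8]
ee_rot: [0.755, -0.656, -0.004, 0.021]
contact_force: [0.3, -0.2, -0.1]
gripper_width: 51.1
```

```bash
python3 -c "
from h import *
go(476.2,-174.3,130,-173);ax()"
```

```text
pos [ 481.2 -162.4  151.8] yaw_y -172.0 shift cm [1.06 0.59 2.23] tilt 2.43 t 16.82 F [ 0.3 -0.2 -0.1] w 51.1
turn 0.018 shift after turn [1.12 0.65]
zx,zy [-0.0329 -0.0267] axis at plate [ 479.1 -164.2   86. ] TCP [ 481.2 -162.4  151.8] F [ 0.3 -0.2 -0.1] M [ 0.06 -0.08  0.02] t 16.82 w 51.1
```

Request:
send_rows([
  [[0.5, 0.3, 0.5, 0.018, 0.6], [0.4, 0.2, 0.6, 0, 0.6], [0, 0, 0.4, 0, 0.6], [0, 0, 0, 0, 0.6], [0, 0, 0, 0, 0.6], [0, 0, 0, 0, 0.6]],
])

```text
clock: 17.32
position: [478.7, -172.9, 138.9]
ee_rot: [0.749, -0.662, -0.001, 0.019]
contact_force: [-0.3, -0.5, 0.1]
gripper_width: 51.3
```

```bash
python3 -c "
from h import *
go(476,-174.3,80,-173);ax()"
```

```text
pos [ 478.7 -172.9  138.9] yaw_y -173.0 shift cm [-0.03  0.11  5.9 ] tilt 2.2 t 17.32 F [-0.3 -0.5  0.1] w 51.3
turn -0.0 shift after turn [0.11 0.29]
zx,zy [-0.027  -0.0274] axis at plate [ 477.3 -174.3   86. ] TCP [ 478.7 -172.9  138.9] F [-0.3 -0.5  0.1] M [ 0.13 -0.11  0.02] t 17.32 w 51.3
```

Request:
send_rows([
  [[0, 0.05, 1, 0, 0.6], [0, 0.05, 1, 0, 0.6], [0, 0, 1, 0, 0.6], [0, 0, 1, 0, 0.6], [0, 0, 0.7, 0, 0.6], [0, 0, 0.4, 0, 0.6], [0, 0, 0.2, 0, 0.6], [0, 0, 0, 0, 0.6], [0, 0, 0, 0, 0.6]],
])

```text
clock: 18.07
position: [479.3, -174.9, 86.6]
ee_rot: [0.749, -0.662, 0.002, 0.017]
contact_force: [-0.0, 0.6, 0.6]
gripper_width: 51.4
```

```bash
python3 -c "
from h import *
go(476,-174.3,79.5,-173);ax()"
```

```text
pos [ 479.3 -174.9   86.6] yaw_y -173.0 shift cm [-0.12  0.3   0.71] tilt 1.99 t 18.07 F [-0.   0.6  0.6] w 51.4
turn 0.001 shift after turn [-0.1   0.32]
zx,zy [-0.0198 -0.0286] axis at plate [ 479.3 -174.9   86. ] TCP [ 479.3 -174.9   86.6] F [-0.   0.6  0.6] M [ 0.07 -0.04  0.  ] t 18.07 w 51.4
```

Request:
send_rows([
  [[-0.05, 0.2, 0.4, 0, 0.5], [0, 0.1, 0.2, 0, 0.4], [0, 0, 0, 0, 0.3], [0, 0, 0, 0, 0.2], [0, 0, 0, 0, 0.15], [0, 0, 0, 0, 0.1], [0, 0, 0, 0, 0], [0, 0, 0, 0, 0], [0, 0, 0, 0, 0], [0, 0, 0, 0, 0]],
])

```text
clock: 18.9
position: [476.5, -175.0, 81.6]
ee_rot: [0.749, -0.662, 0.003, 0.016]
contact_force: [0.1, -0.5, 0.7]
gripper_width: 18.0
```

```bash
python3 -c "
from h import *
go(476,-174.3,179.5,-173);ax()"
```

```text
pos [ 476.5 -175.    81.6] yaw_y -173.0 shift cm [ 0.19  0.24 -9.78] tilt 1.91 t 18.9 F [ 0.1 -0.5  0.7] w 18.0
turn 0.001 shift after turn [-0.07  0.05]
zx,zy [-0.0168 -0.0288] axis at plate [ 476.6 -174.9   86. ] TCP [ 476.5 -175.    81.6] F [ 0.1 -0.5  0.7] M [0.05 0.01 0.01] t 18.9 w 18.0
```

Request:
send_rows([
  [[0, 0, -1, 0, 0], [0, 0, -2, 0, 0], [0, 0, -2, 0, 0], [0, 0, -2, 0, 0], [0, 0, -2, 0, 0], [0, 0, -1, 0, 0], [0, 0, -0.5, 0, 0], [0, 0, 0, 0, 0], [0, 0, 0, 0, 0]],
])

```text
clock: 19.65
position: [476.9, -171.5, 189.0]
ee_rot: [0.749, -0.662, 0.001, 0.018]
contact_force: [0.3, -0.1, -0.4]
gripper_width: 17.8
```

```bash
python3 -c "
from h import *
go(606.8,126.8,200,-178);ax()"
```

```text
pos [ 476.9 -171.5  189. ] yaw_y -173.0 shift cm [-27.98 -16.49  -2.21] tilt 2.01 t 19.65 F [ 0.3 -0.1 -0.4] w 17.8
turn 0.087 shift after turn [-29.36 -14.02]
zx,zy [-0.022  -0.0274] axis at plate [ 474.6 -174.3   86. ] TCP [ 476.9 -171.5  189. ] F [ 0.3 -0.1 -0.4] M [ 0.09 -0.03 -0.02] t 19.65 w 17.8
```

Request:
send_rows([
  [[-1, -0.5, -0.5, 0.087, 0], [-3, -1.4, -0.3, 0, 0], [-4, -1.9, -0.2, 0, 0], [-4, -1.9, 0, 0, 0], [-4, -1.9, 0, 0, 0], [-3, -1.4, 0, 0, 0], [-2, -1, 0, 0, 0], [-1, -0.5, 0, 0, 0], [0, 0, 0, 0, 0], [0, 0, 0, 0, 0]],
])

```text
clock: 20.48
position: [570.1, 55.2, 177.3]
ee_rot: [0.716, -0.698, -0.005, 0.026]
contact_force: [-0.3, -0.6, 0.2]
gripper_width: 18.0
```

```bash
python3 -c "
from h import *
go(606.8,126.8,180,-178);ax()"
```

```text
pos [570.1  55.2 177.3] yaw_y -178.6 shift cm [-7.05 -3.83 -0.65] tilt 3.06 t 20.48 F [-0.3 -0.6  0.2] w 18.0
turn -0.011 shift after turn [-7.03 -3.92]
zx,zy [-0.0439 -0.0304] axis at plate [566.1  52.4  86. ] TCP [570.1  55.2 177.3] F [-0.3 -0.6  0.2] M [-0.01 -0.07 -0.04] t 20.48 w 18.0
```

Request:
send_rows([
  [[-1, -1.5, -1, 0, 0], [-2, -1, -0.5, 0, 0], [-2, -0.8, 0, 0, 0], [-1, -0.3, 0, 0, 0], [-0.3, 0, 0, 0, 0], [0, 0, 0, 0, 0], [0, 0, 0, 0, 0], [0, 0, 0, 0, 0]],
])

```text
clock: 21.15
position: [600.0, 110.7, 185.4]
ee_rot: [0.711, -0.702, -0.008, 0.032]
contact_force: [0.8, -0.5, -1.5]
gripper_width: 17.8
```

```bash
python3 -c "
from h import *
go(606.8,126.8,160,-178);ax()"
```

```text
pos [600.  110.7 185.4] yaw_y -179.3 shift cm [-1.69 -0.84  2.44] tilt 3.82 t 21.15 F [ 0.8 -0.5 -1.5] w 17.8
turn -0.023 shift after turn [-1.59 -0.74]
zx,zy [-0.0572 -0.0342] axis at plate [594.3 107.2  86. ] TCP [600.  110.7 185.4] F [ 0.8 -0.5 -1.5] M [ 0.08 -0.1  -0.  ] t 21.15 w 17.8
```

Request:
send_rows([
  [[-0.6, -0.5, 0.5, -0.023, 0], [-0.6, -0.4, 0.7, 0, 0], [-0.2, -0.2, 0.7, 0, 0], [0, 0, 0.4, 0, 0], [0, 0, 0, 0, 0], [0, 0, 0, 0, 0], [0, 0, 0, 0, 0]],
])

```text
clock: 21.73
position: [608.8, 122.9, 157.8]
ee_rot: [0.719, -0.694, -0.009, 0.033]
contact_force: [0.1, 1.2, -1.0]
gripper_width: 17.8
```

```bash
python3 -c "
from h import *
go(609.2,126.8,140,-178);ax()"
```

```text
pos [608.8 122.9 157.8] yaw_y -178.0 shift cm [-0.45 -0.16  1.76] tilt 3.99 t 21.73 F [ 0.1  1.2 -1. ] w 17.8
turn 0.0 shift after turn [-0.39 -0.05]
zx,zy [-0.0601 -0.0351] axis at plate [604.5 120.4  86. ] TCP [608.8 122.9 157.8] F [ 0.1  1.2 -1. ] M [ 0.07 -0.2  -0.03] t 21.73 w 17.8
```

Request:
send_rows([
  [[-0.25, -0.1, 0.5, 0, 0], [-0.2, -0.1, 0.5, 0, 0], [0, 0, 0.4, 0, 0], [0, 0, 0.2, 0, 0], [0, 0, 0, 0, 0], [0, 0, 0, 0, 0]],
])

```text
clock: 22.23
position: [609.8, 127.4, 140.2]
ee_rot: [0.719, -0.694, -0.009, 0.033]
contact_force: [0.2, 0.1, -1.2]
gripper_width: 17.4
```

```bash
python3 -c "
from h import *
go(609.2,126.8,130,-178);ax()
p,d=optics.get_image('top'); s,_=optics.get_image('scene')
a=cv2.resize(p[135:215,150:250],None,fx=4,fy=4,interpolation=cv2.INTER_CUBIC);b=cv2.resize(s[110:210,320:420],(400,400),interpolation=cv2.INTER_CUBIC)
o=np.zeros((400,800,3),np.uint8);o[:320,:400]=a;o[:,400:]=b;cv2.imwrite('pics/c4.png',o)"
```

```text
pos [609.8 127.4 140.2] yaw_y -178.0 shift cm [0.02 0.   1.02] tilt 3.95 t 22.23 F [ 0.2  0.1 -1.2] w 17.4
turn 0.001 shift after turn [0.06 0.06]
zx,zy [-0.0594 -0.0349] axis at plate [606.6 125.5  86. ] TCP [609.8 127.4 140.2] F [ 0.2  0.1 -1.2] M [ 0.12 -0.15 -0.02] t 22.23 w 17.4
```

View pics/c4.png

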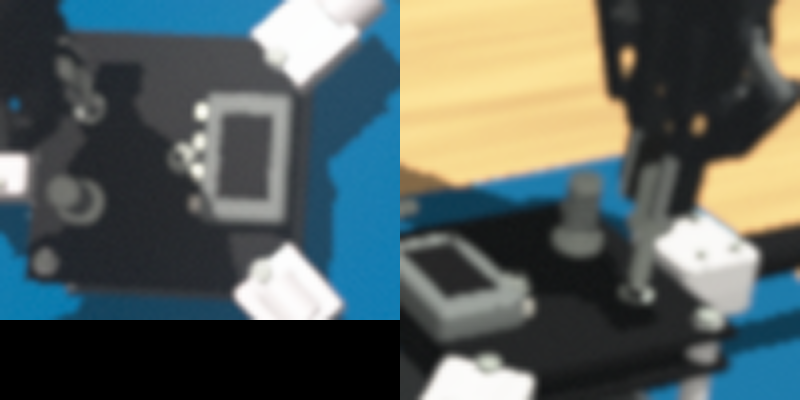

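The lock pin's tip is right above the narrow ring (scene crop, about (637,290)) and leans a little with the tool. I'll lower it in gently.

Request:
send_rows([
  [[0, 0, 0.2, 0, 0], [0, 0, 0.2, 0, 0], [0, 0, 0.2, 0, 0], [0, 0, 0.2, 0, 0], [0, 0, 0.1, 0, 0], [0, 0, 0, 0, 0]],
])

```text
clock: 22.83
position: [609.6, 127.0, 131.3]
ee_rot: [0.719, -0.694, -0.009, 0.032]
contact_force: [-0.5, 0.2, -1.4]
gripper_width: 17.9
```

```bash
python3 -c "
from h import *
ax()"
```

```text
zx,zy [-0.0577 -0.0341] axis at plate [607.  125.5  86. ] TCP [609.6 127.  131.3] F [-0.5  0.2 -1.4] M [ 0.05 -0.17  0.02] t 22.83 w 17.9
```

Request:
send_rows([
  [[0, 0, 0.15, 0, 0], [0, 0, 0.15, 0, 0], [0, 0, 0.15, 0, 0], [0, 0.1, 0, 0, 0], [0, 0.1, 0, 0, 0], [0, 0.1, 0, 0, 0], [0, 0.1, 0, 0, 0]],
])

```text
clock: 23.42
position: [607.6, 127.5, 126.9]
ee_rot: [0.72, -0.694, -0.007, 0.03]
contact_force: [1.9, -0.1, -3.3]
gripper_width: 18.0
```

```bash
python3 -c "
from h import *
ax()"
```

```text
zx,zy [-0.0517 -0.0322] axis at plate [605.4 126.2  86. ] TCP [607.6 127.5 126.9] F [ 1.9 -0.1 -3.3] M [ 0.06 -1.07  0.06] t 23.42 w 18.0
```

Contact with the −x wall is straightening the pin, so I'll keep going that way.

Request:
send_rows([
  [[0.05, 0.15, 0, 0, 0], [0.05, 0.15, 0, 0, 0], [0.05, 0.15, 0, 0, 0], [0.05, 0.15, 0, 0, 0], [0.05, 0.15, 0, 0, 0], [0.05, 0.15, 0, 0, 0], [0.05, 0.15, 0, 0, 0]],
])

```text
clock: 24.0
position: [606.0, 127.1, 128.3]
ee_rot: [0.72, -0.693, -0.002, 0.018]
contact_force: [5.1, 1.1, -4.9]
gripper_width: 17.6
```

```bash
python3 -c "
from h import *
ax()"
```

```text
zx,zy [-0.0273 -0.0227] axis at plate [604.9 126.2  86. ] TCP [606.  127.1 128.3] F [ 5.1  1.1 -4.9] M [ 0.28 -2.03 -0.  ] t 24.0 w 17.6
```

Request:
send_rows([
  [[0.05, 0.12, 0.05, 0, 0], [0.05, 0.12, 0.05, 0, 0], [0.05, 0.12, 0.05, 0, 0], [0.05, 0.12, 0.05, 0, 0], [0.05, 0.1, 0.1, 0, 0]],
])

```text
clock: 24.42
position: [605.6, 126.6, 128.1]
ee_rot: [0.721, -0.693, 0.002, 0.01]
contact_force: [3.6, 1.4, -0.2]
gripper_width: 17.8
```

```bash
python3 -c "
from h import *
ax()"
```

```text
zx,zy [-0.0118 -0.0171] axis at plate [605.1 125.9  86. ] TCP [605.6 126.6 128.1] F [ 3.6  1.4 -0.2] M [ 0.44 -1.48  0.  ] t 24.42 w 17.8
```

Request:
send_rows([
  [[-0.03, -0.03, 0.2, 0, 0], [-0.03, -0.03, 0.2, 0, 0], [0, 0, 0.2, 0, 0], [0, 0, 0.2, 0, 0]],
])

```text
clock: 24.75
position: [606.1, 126.8, 122.3]
ee_rot: [0.721, -0.693, 0.002, 0.01]
contact_force: [4.1, 0.2, 1.5]
gripper_width: 17.5
```

```bash
python3 -c "
from h import *
ax()"
```

```text
zx,zy [-0.0106 -0.0176] axis at plate [605.7 126.2  86. ] TCP [606.1 126.8 122.3] F [4.1 0.2 1.5] M [ 0.22 -0.92  0.02] t 24.75 w 17.5
```

Request:
send_rows([
  [[0, -0.02, 0.2, 0, 0], [0, -0.02, 0.2, 0, 0], [0, 0, 0.2, 0, 0], [0, 0, 0.2, 0, 0]],
])

```text
clock: 25.08
position: [606.1, 126.8, 113.7]
ee_rot: [0.721, -0.693, 0.002, 0.01]
contact_force: [2.0, 0.6, 0.9]
gripper_width: 17.5
```

```bash
python3 -c "
from h import *
ax()"
```

```text
zx,zy [-0.0111 -0.0177] axis at plate [605.8 126.3  86. ] TCP [606.1 126.8 113.7] F [2.  0.6 0.9] M [ 0.24 -0.83 -0.  ] t 25.08 w 17.5
```

Request:
send_rows([
  [[0, -0.02, 0.2, 0, 0], [0, -0.02, 0.2, 0, 0], [0, 0, 0.2, 0, 0], [0, 0, 0.15, 0, 0]],
])

```text
clock: 25.42
position: [606.2, 126.8, 105.0]
ee_rot: [0.721, -0.693, 0.002, 0.011]
contact_force: [2.0, 1.2, 1.7]
gripper_width: 17.7
```

```bash
python3 -c "
from h import *
ax()"
```

```text
zx,zy [-0.012  -0.0178] axis at plate [606.  126.4  86. ] TCP [606.2 126.8 105. ] F [2.  1.2 1.7] M [ 0.34 -0.75  0.05] t 25.42 w 17.7
```

Request:
send_rows([
  [[0, 0, 0.12, 0, 0], [0, 0, 0.12, 0, 0], [0, 0, 0.1, 0, 0], [0, 0, 0.1, 0, 0], [0, 0, 0.1, 0, 0]],
])

```text
clock: 25.83
position: [606.2, 126.8, 99.5]
ee_rot: [0.721, -0.693, 0.002, 0.011]
contact_force: [-0.2, 1.1, 8.1]
gripper_width: 17.7
```

Request:
send_rows([
  [[0, 0, 0.1, 0, 0], [0, 0, 0.12, 0, 0], [0, 0, 0.12, 0, 0]],
])

```text
clock: 26.08
position: [606.2, 126.8, 99.5]
ee_rot: [0.722, -0.692, 0.003, 0.011]
contact_force: [0.7, 0.3, 7.2]
gripper_width: 17.8
```

```bash
python3 -c "
from h import *
ax()"
```

```text
zx,zy [-0.0109 -0.0187] axis at plate [606.1 126.6  86. ] TCP [606.2 126.8  99.5] F [0.7 0.3 7.2] M [ 0.32 -0.11 -0.05] t 26.08 w 17.8
```

Request:
send_rows([
  [[0, 0, 0, 0, 0.1], [0, 0, 0, 0, 0.3], [0, 0, 0, 0, 0.4], [0, 0, 0, 0, 0.4], [0, 0, -0.4, 0, 0.4], [0, 0, -0.6, 0, 0.4], [0, 0, -0.8, 0, 0.4], [0, 0, -1, 0, 0.4], [0, 0, -1, 0, 0.4], [0, 0, -1, 0, 0.4]],
])

```text
clock: 26.92
position: [599.6, 124.5, 145.8]
ee_rot: [0.721, -0.693, -0.002, 0.021]
contact_force: [1.0, 0.4, 0.6]
gripper_width: 34.3
```

Request:
send_rows([
  [[0, 0, -1.5, 0, 0.4], [0, 0, -2, 0, 0.4], [0, 0, -2, 0, 0.4], [3, 0, -2, 0, 0.4], [4, 0, 0, 0, 0.4], [4, 0, 0, 0, 0.4], [4, 0, 0, 0, 0.4], [3, 0, 0, 0, 0.4], [0, 0, 0, 0, 0.4], [0, 0, 0, 0, 0.4]],
])

```text
clock: 27.75
position: [613.4, -58.4, 247.3]
ee_rot: [0.723, -0.691, 0.005, 0.011]
contact_force: [-0.6, 1.2, -0.2]
gripper_width: 34.0
```

```bash
python3 -c "
from h import *
ax()
p,d=optics.get_image('top'); s,_=optics.get_image('scene')
b=cv2.resize(s[120:240,290:430],(600,514),interpolation=cv2.INTER_CUBIC)
cv2.imwrite('pics/c5.png',b);cv2.imwrite('pics/s5.png',s);cv2.imwrite('pics/t5.png',p)
o=np.zeros((384,800,3),np.uint8);o[:,:400]=cv2.resize(p,(400,384));o[:,400:]=cv2.resize(b,(400,384));cv2.imwrite('pics/c6.png',o)"
```

```text
zx,zy [-0.009  -0.0227] axis at plate [612. -62.  86.] TCP [613.4 -58.4 247.3] F [-0.6  1.2 -0.2] M [ 0.04  0.   -0.04] t 27.75 w 34.0
```

View pics/c6.png

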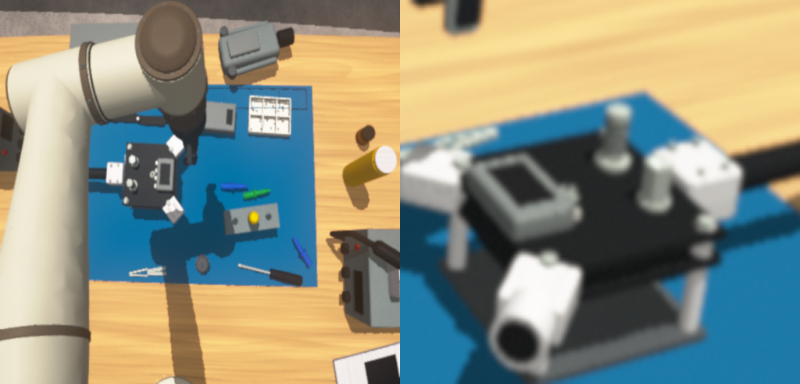

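```bash
python3 -c "
from h import *
print(job.job_done())"
```

```text
the job is handed in; nothing more can be done
None
```

Both pins are in and released, and the job was handed in at about 28 s. It reports no verdict, so these are only my own checks.

- **Taper pin:** I started it about 2.5 mm toward the displaced lug and worked it down. It stopped at the height I had worked out for home (TCP at 98.9 mm) under a 10–13 N push. The final view shows its shoulder on the plate and the pin upright.
- **Locking pin:** it went through the narrow hole with little resistance and stopped at TCP 99.5 mm, against the 99.6 mm I had worked out, under 7–8 N. Its flange also looks flush.
- **Forces and clearance:** the largest push I read was about 13 N; I read it after each move, not continuously. At the end the gripper was about 180 mm from the hub and touching nothing, with about zero force. In the last picture the yellow driver is still in the rack, and I saw no bystander displaced.

**What disagreed or went wrong:**
- **Hole position:** the camera put the wide hole about 2 mm off in x from where the pin seated. I used the seated position to aim the locking pin.
- **Tool tilt:** the tool drifted up to about 4° off vertical during moves. I straightened it by pressing each pin lightly against the rim of its hole.
- **Look-alikes:** the two blue and one green look-alikes are now lying on the mat. I first saw two of them down before my first grasp and felt no contact. I don't know why they fell.

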